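# Load the chopping boards into the board dryer and set its slider

## Robot

A 6-joint arm with a two-finger parallel gripper is mounted at the origin on the work surface. World frame = base frame: x ahead of the robot, y to its left, z up, the work surface at z = 0. Lengths are in m, angles in rad, forces in N, time in s.
With the tool pointing down it reaches from about 0.35 to 0.975 m from the base axis. Payload 4.9 kg.
Tool frame: the origin (TCP) lies between the finger pads; the fingertips stand 11 mm ahead of it and the grasp point (between the pads) lies 8 mm behind it; z points along the fingers, y is the line along which they close (so a half turn about z gives the same grasp; the last joint's range is limited). The gripper opens to 85 mm and grips with 20 to 120 N. Pads are 22 mm wide; open, the fingers measure 114 mm over their backs; the gripper's body (76 mm by 85 mm) begins 54 mm behind the grasp point. The pads swing forward as they close: fully open they stand 13 mm farther back than shut.
Start: joints at [1.144, 0.053, 1.613, -0, 1.476, -0.119], TCP at [0.189, 0.596, 0.242] pointing down, gripper open.
Joint ranges: [-3.01, 3.01], [-1.01, 2.22], [0.06, 2.58], [-1.02, 4.17], [0.09, 2.62], [-3.14, 3.14]. Speed limits (rad/s): [2.57, 2.57, 3.14, 3.14, 3.14, 3.14].

## Interface

Orientations are given as a rotation vector (axis times angle).
In Python, from station import sense, capture, finish_job, masks_of, spot_point gives the robot as it stands. The module is installed in compiled form; this text tells all that it offers.
- The arm moves only by the shell command python3 -m jog 'ROWS' [FORCE]. ROWS is JSON, a list that holds one entry, the list of rows, each a list of 7 numbers: the shift along the world's x, y, z in mm, then the turn, a rotation vector about the world's x, y, z in rad, then the opening, from -1 (shut) to 1 (fully open). A call has 1 to 12 rows; each row shifts and turns the commanded pose from where the row before left it; what a row does not reach is not made up. A row lasts 1/10 s, in which the tool goes at most 50 mm and 8.59 degrees, less where a joint would pass 70% of its speed; a pose out of reach is approached as far as the arm can. A call with a gripper value outside its range is refused whole. The fingers move at their own pace and stop on an object; FORCE is the grip in N (left out, the last holds). Time passes only in rows, so rows that do not move let the fingers close. It gives the time, the measured TCP pose, the force, the opening and the grip force at its end, in the units of the state.
- sense(): the state, without advancing time (a new reading comes with each control period).
- capture(name): name is "scene" or "top" or "wrist"; returns a dict with "image" (384x512x3 uint8, blue, green, red), "mtx" (3x3 intrinsics, pixels), "pose" (4x4, takes a point from camera to world coordinates). Camera axes: x right, y down, z forward; pixel columns grow to the right and rows downward; lengths in m; the calibration is good to about 2 mm. The wrist camera is an equidistant fisheye: a pixel r from the principal point sees the ray r / f radians off the axis. A picture is of the moment at which its call begins. There is no depth.
- finish_job(): hands the job in; it is judged then, once.
Trained networks look in a picture, given as the dict that the camera call returned (one of the last four; its "shot" number tells which), for a name from the list of things; names that differ only in an ending like _2 or _b are one class to them, and where a whole thing is asked for, a point or a joint stands for the part that bears it (a point fixed in the world has none). Each returns a list of dicts, best first, with "conf" (0 to 1); they miss things now and then, are a little off and sometimes report something else, mostly with a low value. They report only what shows in the picture. A call takes as long as a camera call. They do not tell look-alikes from the thing itself.
- masks_of(thing, picture): "region" (384x512 bool, what is visible of it).
- spot_point(thing, picture): "position" ([x, y, z] in m, in the coordinates of the camera as it stood for that picture, good to about 4 mm: a listed point, or the origin of a listed thing).
The state is a dict: "clock": time; "joint_pos": joint angles; "joint_vel": joint speeds; "joint_torque": joint torques, N m; "tcp_pos": TCP position; "tcp_rot": TCP orientation; "wrist_force": force on the tool from outside, world axes, zero at the start; "wrist_torque": the same for the moment, N m; "opening": opening from 0.0 (shut) to 1.0 (fully open); "finger_force": force on a finger pad.
Only numpy, scipy, OpenCV 4.12 (cv2) and the standard library are available. Lean on these libraries where they do the work, as an engineer would, in place of code of your own. Each camera call takes 0.05 s, during which the arm holds its last target. There are 200 camera calls.

## Task

Take the two washed chopping boards out of their draining stands and stand them on their long edges in the board dryer, the thick one in the wide slot and the thin one in the narrow slot, each roughly centred along its slot and lowered gently until it rests fully on the slot's floor. Then slide the grip on the dryer's panel until it is level with the white pointer beside its track. Leave the board already in the dryer and the lidded soup bowls where they are.

Things in the scene. Friction and masses are not known exactly. Their poses are not given: they have to be found in the camera images.
- board_thick: white chopping board 190 x 20 x 120 mm, 0.4 kg. Origin at its centre; x along the 190 mm length (level), y through the thickness, z along the 120 mm height. It starts in a low steel stand, on a long edge, leaning back 25 degrees from upright; the stand touches only its lower half: the upper 55 mm is free on both faces and can be pinched across the thickness, tool tilted along the board
- board_thin: white plastic chopping board 160 x 10 x 120 mm, about 0.2 kg. Origin at its centre, axes as for board_thick (y through the 10 mm thickness). It starts in the same way in a second draining stand; the two stands may change places
- dryer: grey board dryer, base 190 (x) x 320 (y) x 30 mm, with three steel slots along its x, 75 mm apart in y; from +y to -y: wide (25 mm), middle (19 mm, taken by a board), narrow (15 mm). Beyond the wide slot, at +y, is a dark panel with the slider. Origin: underside of the base, below the centre of the middle slot; z up
- slot_wide (a point): centre of the floor of the wide slot, 30 mm above the counter; x along the slot, y across, z up. A board fully down has its centre 60 mm above this point. The walls are 160 mm long and 46 mm high above the floor, then flared lips to 59 mm that widen the mouth by about 6 mm on each side
- slot_narrow (a point): centre of the floor of the narrow slot, same axes and height as slot_wide
- slider (a joint): position of the slider grip along its track, 0 to 0.12 m; grows along the dryer's +x (away from the robot). Light friction of about 1.5 N; it stays where it is left
- slider_top (a point): centre of the top, 85 mm above the counter, of the black slider grip: a block 20 mm along the track, 28 mm across it and 40 mm high. The track lies along the dryer's x, 80 mm beyond the wide slot's centre line
- pointer: white pointer, a flat bar 5 mm wide along the track, 25 mm long, 3 mm high with a round end, fixed on the dark panel beside the track on its +y side. Origin in the middle of the bar's width, at its end near the track; axes as the dryer's. The grip is level with it when slider_top and this origin have the same place along the dryer's x
- board_spare: white chopping board 170 x 14 x 110 mm already standing in the dryer's middle slot; origin at its centre. To be left alone
- bowl_a: round black soup bowl with clear lid, 114 mm across and 55 mm high, origin at the centre of its underside; to be left alone
- bowl_b: a second such soup bowl, to be left alone
- bowl_c: a third such soup bowl, to be left alone
Things that resemble listed ones, but are neither listed nor needed, are in the scene too. Leave any brown or orange look-alike of the board_thin alone.

How it is judged:
On the way, in this order (a step that is already met when the one before it is completed fails the run):
1. both boards stand fully down in their slots (x of board_thick in the frame of slot_wide between -0.04 and 0.04 m and y of board_thick in the frame of slot_wide between -0.007 and 0.007 m and z of board_thick in the frame of slot_wide between 0.056 and 0.065 m and angle between the z axis of board_thick and the z axis of slot_wide, either way round below 0.15 rad and angle between the x axis of board_thick and the x axis of slot_wide, either way round below 0.15 rad and x of board_thin in the frame of slot_narrow between -0.04 and 0.04 m and y of board_thin in the frame of slot_narrow between -0.007 and 0.007 m and z of board_thin in the frame of slot_narrow between 0.056 and 0.065 m and angle between the z axis of board_thin and the z axis of slot_narrow, either way round below 0.15 rad and angle between the x axis of board_thin and the x axis of slot_narrow, either way round below 0.15 rad), for 0.2 s.
2. the slider grip is level with the pointer (x of slider_top in the frame of pointer between -0.007 and 0.007 m), for 0.2 s.
At the end, for the whole second after the job is handed in: Thick board in the wide slot, thin board in the narrow slot, upright and along it within 0.15 rad, centre within 40 mm lengthwise and 7 mm sideways of the slot's and 56 to 65 mm above its floor; grip within 7 mm of the pointer along the track; all at rest (all of step 1 and all of step 2 and linear speed of each of board_thick, board_thin below 0.02 m/s and velocity of joint slider between -0.01 and 0.01 m/s); the robot touches nothing.
It fails at once if a board is dropped into the dryer instead of being lowered ((contact force between the fingers and board_thick below 0.05 N and horizontal distance between board_thick and slot_wide below 0.08 m and linear speed of board_thick above 0.5 m/s) or (contact force between the fingers and board_thin below 0.05 N and horizontal distance between board_thin and slot_narrow below 0.08 m and linear speed of board_thin above 0.5 m/s)).
It fails at once if the board already in the dryer is moved more than 25 mm (distance of board_spare from where it was at the start of the episode above 0.025 m).
It fails at once if a soup bowl is moved more than 30 mm or tipped over (distance of any of bowl_a, bowl_b, bowl_c from where it was at the start of the episode above 0.03 m or angle between any of bowl_a, bowl_b, bowl_c's own z axis and vertical above 0.4 rad).
It also fails if it takes over 72 s, if anything falls off the work surface, if the arm or the gripper's body presses on something with over 40 N, if the wrist force passes 120 N, or if a joint passes its speed limit or range.

## Working session

There is one attempt and no reset: what is moved stays moved. The work goes in short steps, Python scripts to look and compute and a shell command to move; the robot and the scene stay as the last step left them, time stands still between calls to the robot, and variables do not carry over. Pictures are saved under pics/ and viewed, at most 10 in all, crops included, and the job is handed in when it is done.

```bash
mkdir -p pics
cat > h.py <<'E'
import numpy as np,cv2
from station import *
def w(c,p): return c["pose"][:3,:3]@np.array(p)+c["pose"][:3,3]
def px(c,P):
    q=c["pose"][:3,:3].T@(np.array(P)-c["pose"][:3,3]); u=c["mtx"]@q; return (u[:2]/u[2]).round(0)
def ray(c,uv,z):
    d=c["pose"][:3,:3]@np.linalg.inv(c["mtx"])@np.array([uv[0],uv[1],1.]); o=c["pose"][:3,3]
    return o+d*(z-o[2])/d[2]
E
python3 - <<'E'
from h import *
np.set_printoptions(precision=4,suppress=True)
ims=[]
for n in("scene","top"):
    c=capture(n); ims.append(c["image"]); print(n,c["pose"][:3,3])
    for t in("board_thick","board_thin","dryer","slot_wide","slot_narrow","slider_top","pointer","board_spare","bowl_a"):
        for d in spot_point(t,c)[:5]:
            P=w(c,d["position"]); print(t,round(d["conf"],2),P,px(c,P))
    cv2.imwrite(f"pics/{n}.png",cv2.resize(c["image"],(800,600),interpolation=cv2.INTER_CUBIC))
E
```

```text
scene [ 1.1501 -0.8802  0.7874]
board_thick 0.9 [ 0.4657 -0.3716  0.0723] [177. 241.]
board_thin 0.77 [ 0.3296 -0.0937  0.0064] [213. 199.]
board_thin 0.77 [0.2804 0.2513 0.0025] [263. 159.]
board_thin 0.73 [ 0.5604 -0.1292  0.0711] [258. 214.]
dryer 0.7 [ 0.5296  0.172  -0.0024] [303. 189.]
dryer 0.67 [0.5239 0.2474 0.0255] [313. 174.]
dryer 0.66 [ 0.4655 -0.3742  0.0738] [176. 241.]
slot_wide 0.76 [0.5258 0.2469 0.0249] [314. 175.]
slot_narrow 0.7 [0.5434 0.0953 0.0299] [295. 192.]
slider_top 0.36 [0.4749 0.3183 0.0785] [314. 151.]
board_spare 0.85 [0.5295 0.1652 0.0847] [304. 170.]
board_spare 0.55 [ 0.748   0.1997 -0.001 ] [361. 208.]
bowl_a 0.97 [ 0.7464 -0.2733 -0.0055] [279. 289.]
bowl_a 0.97 [ 0.2883 -0.4524 -0.0035] [119. 249.]
bowl_a 0.8 [ 0.745   0.2004 -0.0009] [360. 208.]
top [ 0.3906 -0.0668  1.2342]
board_thick 0.73 [ 0.4658 -0.3752  0.0746] [373. 206.]
board_thin 0.76 [ 0.5611 -0.125   0.0751] [276. 171.]
board_thin 0.66 [0.2809 0.2529 0.0074] [138. 281.]
board_thin 0.61 [ 0.3337 -0.0997  0.003 ] [267. 258.]
slot_wide 0.76 [0.5236 0.2437 0.0316] [139. 191.]
slot_narrow 0.74 [0.542  0.0937 0.028 ] [195. 183.]
pointer 0.56 [0.5143 0.3441 0.0335] [102. 195.]
pointer 0.54 [ 0.5301  0.1696 -0.0022] [169. 189.]
pointer 0.4 [ 0.5611 -0.1247  0.0785] [276. 171.]
board_spare 0.6 [0.5251 0.1682 0.0814] [163. 187.]
bowl_a 0.74 [ 0.741   0.194  -0.0041] [160. 115.]
bowl_a 0.71 [ 0.7433 -0.2741  0.0017] [326. 110.]
bowl_a 0.64 [ 0.2887 -0.4491 -0.0019] [396. 272.]
```

View pics/scene.png

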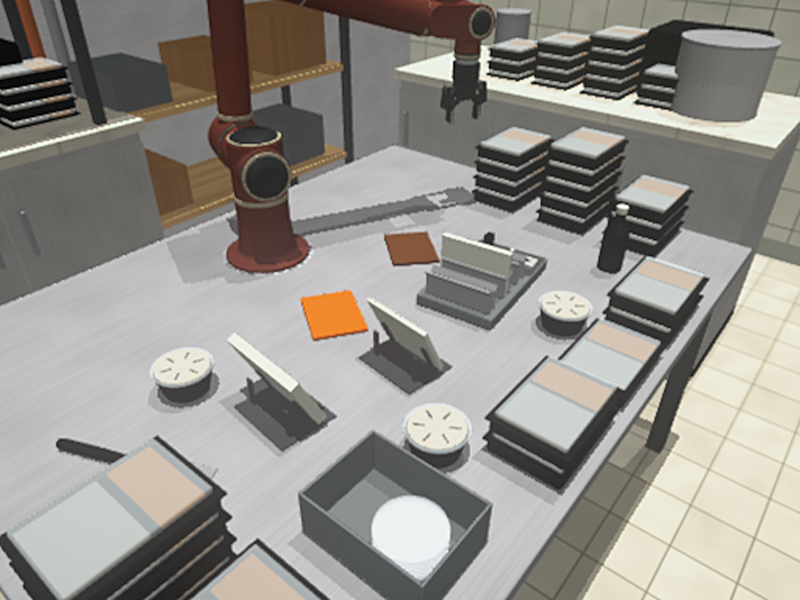

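View pics/top.png

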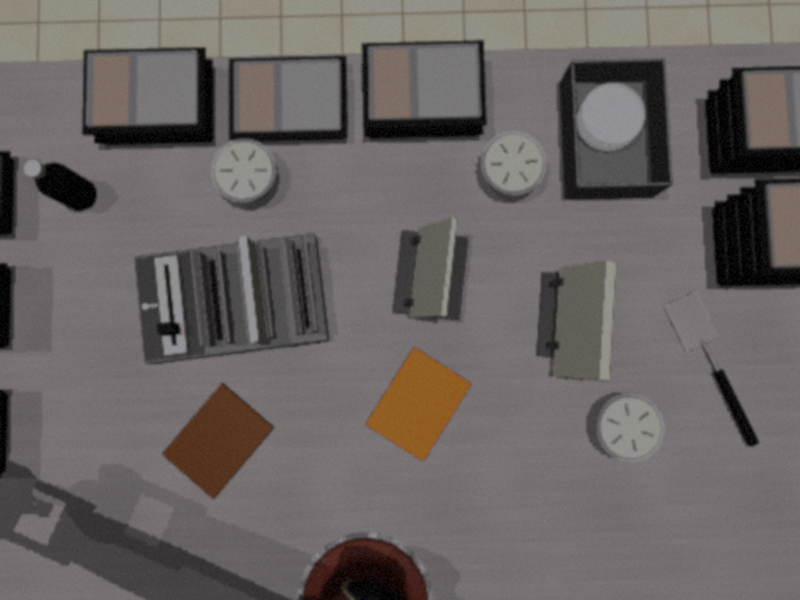

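```bash
cat > fit.py <<'E'
from h import *
from scipy.optimize import minimize
from scipy.spatial.transform import Rotation as R
np.set_printoptions(precision=4,suppress=True)
cs=[capture("scene"),capture("top")]
def poly(c,P):
    q=(np.array(P)-c["pose"][:3,3])@c["pose"][:3,:3]; u=q@c["mtx"].T; return u[:,:2]/u[:,2:]
def render(c,P):
    m=np.zeros((1536,2048),np.uint8); h=cv2.convexHull((poly(c,P)*4).astype(np.float32)); cv2.fillConvexPoly(m,h.astype(np.int32),1)
    return cv2.resize(m.astype(np.float32),(512,384),interpolation=cv2.INTER_AREA)
def mask_near(t,c,P):
    best=None
    for d in masks_of(t,c):
        v,u=np.nonzero(d["region"]); e=np.hypot(u.mean()-px(c,P)[0],v.mean()-px(c,P)[1])
        if best is None or e<best[0]: best=(e,d["region"],d["conf"])
    return best
def corners(p,s,lean):
    x,y,z,yaw=p[:4]; l=p[4] if len(p)>4 else lean
    c=np.array([[a,b,d] for a in(-1,1) for b in(-1,1) for d in(-1,1)])*np.array(s)/2
    return (R.from_euler("ZX",[yaw,l])).apply(c)+[x,y,z]
for t,P,s in(("board_thick",[.4658,-.374,.073],(.19,.02,.12)),("board_thin",[.561,-.127,.073],(.16,.01,.12)),("board_spare",[.529,.168,.085],(.17,.014,.11))):
    ms=[mask_near(t,c,P) for c in cs]; print(t,[(round(m[0],1),m[2],m[1].sum()) for m in ms])
    M=[m[1].astype(np.float32) for m in ms]
    for l in((.436,-.436) if t!="board_spare" else (0,)):
        def f(p):
            e=0
            for c,m in zip(cs,M):
                r=render(c,corners(p,s,l)); e+=1-np.minimum(r,m).sum()/np.maximum(r,m).sum()
            return e
        b=None
        for yaw in(-.1,.1):
            p0=np.array(P+[yaw]); sx=np.vstack([p0]+[p0+d for d in np.diag([.01,.01,.01,.15])])
            o=minimize(f,p0,method="Nelder-Mead",options=dict(initial_simplex=sx,maxiter=150))
            if b is None or o.fun<b.fun:b=o
        print(l,b.fun,b.x)
s=sense(); print(s["tcp_rot"],R.from_rotvec(s["tcp_rot"]).as_matrix())
a=cs[0]["image"][190:300,130:310]; bb=cs[1]["image"][125:255,225:405]
cv2.imwrite("pics/crop.png",np.vstack([cv2.resize(a,(480,293),interpolation=cv2.INTER_CUBIC),cv2.resize(bb,(480,300),interpolation=cv2.INTER_CUBIC)]))
E
python3 fit.py
```

```text
board_thick [(np.float64(1.9), 0.84, np.int64(790)), (np.float64(1.4), 0.58, np.int64(2647))]
0.436 0.1511179804801941 [ 0.4665 -0.3738  0.0769 -0.1129]
-0.436 1.2466990947723389 [ 0.4633 -0.3715  0.1012 -0.4233]
board_thin [(np.float64(2.3), 0.75, np.int64(652)), (np.float64(1.1), 0.6, np.int64(1454))]
0.436 0.23533815145492554 [ 0.5587 -0.1274  0.0783 -0.1422]
-0.436 0.8517951369285583 [ 0.558  -0.1314  0.0837 -0.1725]
board_spare [(np.float64(6.8), 0.76, np.int64(713)), (np.float64(1.5), 0.69, np.int64(781))]
0 0.640816330909729 [0.5253 0.1683 0.0859 0.1115]
[-0.4816 -3.1045 -0.    ] [[-0.953   0.3029 -0.    ]
 [ 0.3029  0.953   0.    ]
 [ 0.      0.     -1.    ]]
```

View pics/crop.png

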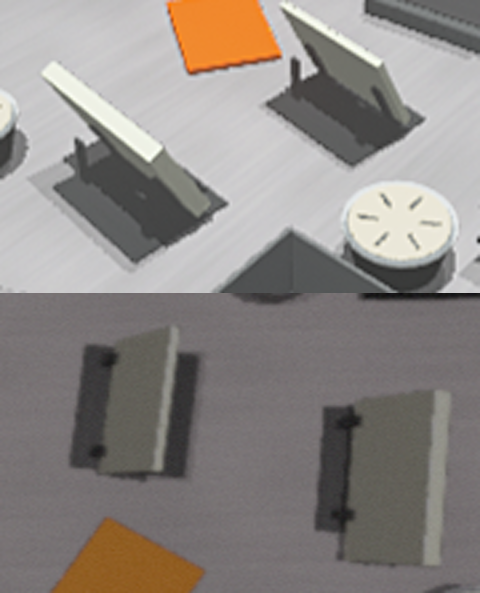

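```bash
python3 -m jog '[[[29,-35,16,0,0,0.043,1],[29,-35,16,0,0,0.043,1],[29,-35,16,0,0,0.043,1],[29,-35,16,0,0,0.043,1],[29,-35,16,0,0,0.043,1],[29,-35,16,0,0,0.043,1],[29,-35,16,0,0,0.043,1],[29,-35,16,0,0,0.043,1],[29,-35,16,0,0,0.043,1],[29,-35,16,0,0,0.043,1],[0,0,0,0,0,0,1]]]'
cat >> h.py <<'E'
from scipy.spatial.transform import Rotation as R
np.set_printoptions(precision=4,suppress=True)
def to(x,y,z,yaw,lean=0,back=0):
    """tool-down pose: tool y along Rz(yaw)y, tilted by lean about board x; back = mm behind along the tool"""
    s=sense(); T=R.from_euler("ZX",[yaw,lean])*R.from_matrix(np.diag([-1,1,-1.]))
    C=R.from_rotvec(s["tcp_rot"]); r=(T*C.inv()).as_rotvec()
    P=np.array([x,y,z])-T.as_matrix()[:,2]*back/1000
    d=(P-s["tcp_pos"])*1000; print("t",s["clock"],"to",P,"d mm",d.round(1),"rot",r.round(3),"rows>=",max(np.linalg.norm(d)/50,np.linalg.norm(r)/.15).round(1))
E
python3 - <<'E'
from h import *
c=capture("wrist"); print(c["pose"],c["mtx"])
for t in("dryer","slot_wide","slot_narrow","slider_top","pointer","board_spare"):
    for d in spot_point(t,c)[:2]: print(t,round(d["conf"],2),w(c,d["position"]))
cv2.imwrite("pics/wr1.png",cv2.resize(c["image"],(800,600),interpolation=cv2.INTER_CUBIC)); np.save("wr1.npy",c,allow_pickle=True)
E
```

```text
clock: 2.5
tcp_pos: [0.4825, 0.2421, 0.4049]
tcp_rot: [-0.182, 3.132, -0.001]
wrist_force: [-0.5, 0.1, -0.1]
opening: 0.998
finger_force: 0.0
[[-0.1153  0.948   0.2966  0.4065]
 [ 0.9933  0.1098  0.0353  0.2335]
 [ 0.0009  0.2987 -0.9543  0.5367]
 [ 0.      0.      0.      1.    ]] [[297.3186   0.     250.5839]
 [  0.     297.3186 190.5324]
 [  0.       0.       1.    ]]
dryer 0.68 [0.5321 0.1738 0.0019]
slot_wide 0.77 [0.5198 0.2444 0.0303]
slot_narrow 0.61 [0.5394 0.0963 0.0279]
slider_top 0.57 [0.4712 0.318  0.0847]
pointer 0.54 [0.5134 0.346  0.0305]
board_spare 0.9 [0.524  0.1691 0.0861]
```

View pics/wr1.png

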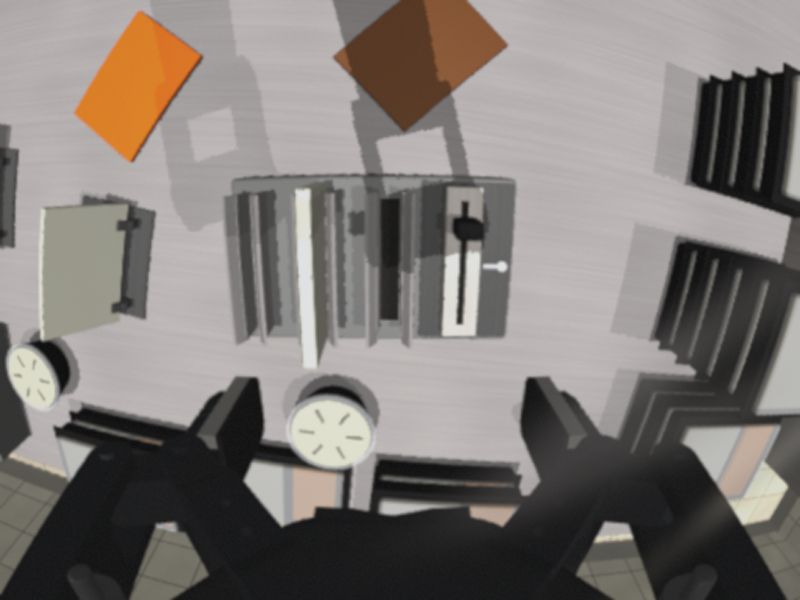

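```bash
python3 -c "
from h import *
to(.465,-.3854,.100,-.1,.436,100)"
```

```text
t 2.85 to [ 0.4608 -0.4274  0.1906] d mm [ -17.7 -674.  -211. ] rot [ 0.437  0.004 -0.221] rows>= 14.1
```

```bash
python3 -m jog '[[[-1,-45,-5,0.03,0,-0.018,0.8],[-1,-45,-5,0.03,0,-0.018,0.8],[-1,-45,-5,0.03,0,-0.018,0.8],[-1,-45,-5,0.03,0,-0.018,0.8],[-1,-45,-5,0.03,0,-0.018,0.8],[-1,-45,-5,0.03,0,-0.018,0.8],[-1,-45,-5,0.03,0,-0.018,0.8],[-1,-45,-5,0.03,0,-0.018,0.8],[-1,-45,-5,0.03,0,-0.018,0.8],[-1,-45,-5,0.03,0,-0.018,0.8],[-1,-45,-5,0.03,0,-0.018,0.8],[-1,-45,-5,0.03,0,-0.018,0.8]]]'; python3 -c "
from h import *
to(.465,-.3854,.100,-.1,.436,100)"
```

```text
clock: 4.05
tcp_pos: [0.4674, -0.2952, 0.3419]
tcp_rot: [0.147, 3.066, 0.558]
wrist_force: [0.3, 0.7, 0.8]
opening: 0.901
finger_force: 0.0
t 4.05 to [ 0.4608 -0.4274  0.1906] d mm [  -6.6 -132.2 -151.3] rot [ 0.076 -0.003 -0.003] rows>= 4.0
```

```bash
python3 -m jog '[[[-1,-22,-20,0.01,0,0,0.6],[-1,-22,-20,0.01,0,0,0.6],[-1,-22,-20,0.01,0,0,0.6],[-1,-22,-20,0.01,0,0,0.6],[-1,-22,-30,0.01,0,0,0.6],[0,0,-20,0.01,0,0,0.6],[0,0,0,0,0,0,0.6]]]'
python3 - <<'E'
from h import *
to(.465,-.3854,.100,-.1,.436,100)
c=capture("wrist")
for d in spot_point("board_thick",c)[:2]: print(round(d["conf"],2),w(c,d["position"]))
cv2.imwrite("pics/wr2.png",cv2.resize(c["image"],(640,480),interpolation=cv2.INTER_CUBIC))
to(.465,-.3854,.100,-.1,.436,0)
E
```

```text
clock: 4.75
tcp_pos: [0.4614, -0.4021, 0.2077]
tcp_rot: [0.15, 3.054, 0.66]
wrist_force: [-0.1, 0.1, -0.2]
opening: 0.797
finger_force: 0.0
t 4.75 to [ 0.4608 -0.4274  0.1906] d mm [ -0.7 -25.3 -17. ] rot [ 0.01  -0.008 -0.004] rows>= 0.6
0.56 [ 0.4659 -0.3716  0.0758]
t 4.85 to [ 0.465  -0.3854  0.1   ] d mm [   2.2   17.7 -112.3] rot [ 0.016 -0.003 -0.004] rows>= 2.3
```

View pics/wr2.png

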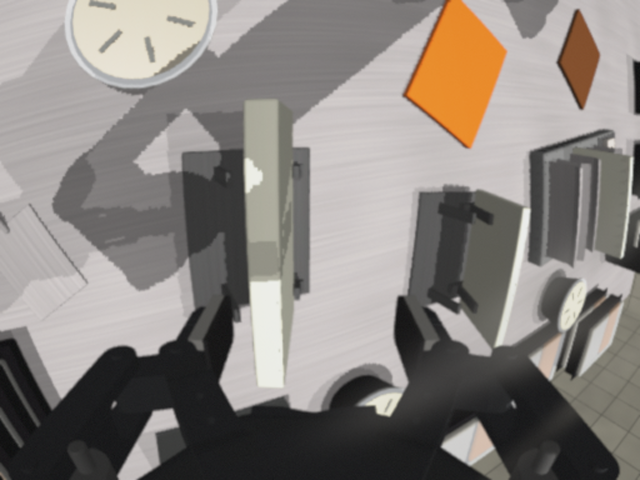

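```bash
cat >> h.py <<'E'
def fray(c,uv,z):
    q=(np.array(uv,float)-c["mtx"][:2,2])/c["mtx"][0,0]; r=np.hypot(*q); d=np.array([*(q/r*np.sin(r)),np.cos(r)])
    d=c["pose"][:3,:3]@d; o=c["pose"][:3,3]; return o+d*(z-o[2])/d[2]
E
python3 - <<'E'
from h import *
c=capture("wrist"); k=.8
for z,a,b in((.1257,(245,100),(258,386)),(.134,(277,100),(285,386))):
    A,B=fray(c,np.array(a)*k,z),fray(c,np.array(b)*k,z); print(A,B,"len",np.linalg.norm(B-A),"yaw",np.arctan2(B[1]-A[1],B[0]-A[0]))
E
```

```text
[ 0.3706 -0.3968  0.1257] [ 0.5616 -0.4172  0.1257] len 0.19210073363324678 yaw -0.10647618325046093
[ 0.3728 -0.3807  0.134 ] [ 0.5623 -0.3994  0.134 ] len 0.19038804828789221 yaw -0.09820394909001712
```

```bash
python3 -m jog '[[[-2,-34,0,0.016,0,-0.004,0.6],[1,9,-19,0,0,0,0.6],[1,9,-19,0,0,0,0.6],[1,9,-19,0,0,0,0.6],[1,9,-19,0,0,0,0.6],[1,8,-18,0,0,0,0.6],[0,8,-18,0,0,0,0.6],[0,0,0,0,0,0,0.6]]]' 60; python3 -c "
from h import *
to(.466,-.3852,.1005,-.1,.436,0)"
```

```text
clock: 5.7
tcp_pos: [0.4653, -0.3842, 0.0997]
tcp_rot: [0.153, 3.046, 0.676]
wrist_force: [0.3, -0.0, 0.2]
opening: 0.799
finger_force: 0.0
t 5.7 to [ 0.466  -0.3852  0.1005] d mm [ 0.7 -1.   0.8] rot [-0.001 -0.004 -0.001] rows>= 0.0
```

```bash
python3 -m jog '[[[0,0,0,0,0,0,-1],[0,0,0,0,0,0,-1],[0,0,0,0,0,0,-1],[0,0,0,0,0,0,-1],[0,0,0,0,0,0,-1],[0,0,0,0,0,0,-1],[0,0,0,0,0,0,-1],[0,0,0,0,0,0,-1]]]' 60;python3 -m jog '[[[0,-4,9,0,0,0,-1],[0,-6,14,0,0,0,-1],[-1,-8,18,0,0,0,-1],[-1,-8,18,0,0,0,-1],[-1,-8,18,0,0,0,-1],[-1,-8,18,0,0,0,-1],[-1,0,40,0,0,0,-1],[0,0,45,0,0,0,-1],[0,0,40,0,0,0,-1],[0,0,0,0,0,0,-1]]]'
python3 - <<'E'
from h import *
c=capture("scene"); s=sense(); C=R.from_rotvec(s["tcp_rot"]).as_matrix(); print(C)
for d in spot_point("board_thick",c)[:2]: P=w(c,d["position"]);print(round(d["conf"],2),P,"in tool",C.T@(P-s["tcp_pos"]))
E
```

```text
clock: 6.5
tcp_pos: [0.466, -0.3872, 0.1022]
tcp_rot: [0.155, 3.044, 0.671]
wrist_force: [0.3, 0.5, 6.0]
opening: 0.224
finger_force: 60.1
clock: 7.5
tcp_pos: [0.4615, -0.4307, 0.3291]
tcp_rot: [0.152, 3.041, 0.654]
wrist_force: [0.7, 0.5, -3.0]
opening: 0.224
finger_force: 59.6
[[-0.9948  0.0912  0.0443]
 [ 0.1013  0.9053  0.4124]
 [-0.0025  0.4148 -0.9099]]
0.73 [ 0.4628 -0.4187  0.3003] in tool [-0.0006  0.0003  0.0272]
```

```bash
python3 -c "
from h import *
to(.5225,.245,.24,.122,0,0)"
```

```text
t 7.6 to [0.5225 0.245  0.24  ] d mm [ 62.2 674.2 -81.4] rot [-0.433 -0.006  0.22 ] rows>= 13.6
```

```bash
python3 -m jog '[[[3,20,0,-0.03,0,0.015,-1],[4,40,0,-0.04,0,0.02,-1],[4,44,0,-0.04,0,0.02,-1],[4,44,0,-0.04,0,0.02,-1],[4,44,0,-0.04,0,0.02,-1],[4,44,0,-0.04,0,0.02,-1],[4,44,0,-0.04,0,0.02,-1],[4,44,0,-0.04,0,0.02,-1],[4,44,0,-0.04,0,0.02,-1],[4,44,0,-0.04,0,0.02,-1],[4,44,0,-0.04,0,0.01,-1],[4,44,0,-0.004,0,0,-1]]]';python3 -m jog '[[[4,44,0,0,0,0,-1],[4,44,0,0,0,0,-1],[4,44,0,0,0,0,-1],[2,24,0,0,0,0,-1],[0,0,0,0,0,0,-1]]]';  python3 -c "
from h import *
to(.5225,.245,.24,.122,0,0)"
```

```text
clock: 8.8
tcp_pos: [0.5057, 0.074, 0.3169]
tcp_rot: [0.167, -3.125, -0.002]
wrist_force: [1.2, 0.3, -4.2]
opening: 0.219
finger_force: 59.9
clock: 9.3
tcp_pos: [0.5197, 0.2301, 0.3161]
tcp_rot: [0.171, -3.123, -0.002]
wrist_force: [-0.3, -1.5, -4.5]
opening: 0.224
finger_force: 60.2
t 9.3 to [0.5225 0.245  0.24  ] d mm [  2.8  14.9 -76.1] rot [-0.    -0.013  0.012] rows>= 1.6
```

```bash
python3 -m jog '[[[1,6,-25,0,-0.006,0.006,-1],[1,6,-30,0,-0.006,0.006,-1],[0,3,-20,0,0,0,-1],[0,0,0,0,0,0,-1]]]'
python3 - <<'E'
from h import *
to(.5225,.245,.24,.122,0,0)
s=sense(); C=R.from_rotvec(s["tcp_rot"]).as_matrix()
for n in("wrist","scene","top"):
    c=capture(n)
    if n=="wrist": cv2.imwrite("pics/wr3.png",cv2.resize(c["image"],(640,480),interpolation=cv2.INTER_CUBIC))
    for t in("slot_wide","slot_narrow","board_thick"):
        for d in spot_point(t,c)[:1]: P=w(c,d["position"]);print(n,t,round(d["conf"],2),P,C.T@(P-s["tcp_pos"]))
E
```

```text
clock: 9.7
tcp_pos: [0.5199, 0.241, 0.2381]
tcp_rot: [0.183, -3.129, 0.004]
wrist_force: [-0.8, -0.0, -5.3]
opening: 0.224
finger_force: 60.1
t 9.7 to [0.5225 0.245  0.24  ] d mm [2.6 4.  1.9] rot [ 0.003 -0.007  0.005] rows>= 0.1
wrist slot_narrow 0.93 [0.5416 0.0974 0.028 ] [-0.0063 -0.1446  0.2103]
wrist board_thick 0.64 [0.5184 0.2423 0.204 ] [0.0011 0.0015 0.0341]
scene slot_wide 0.72 [0.5268 0.2454 0.0265] [-0.0089  0.004   0.2115]
scene slot_narrow 0.67 [0.5427 0.097  0.0291] [-0.0073 -0.1452  0.2092]
scene board_thick 0.66 [0.5222 0.2429 0.2145] [-0.0027  0.0017  0.0235]
top slot_wide 0.76 [0.5244 0.2447 0.0292] [-0.0063  0.0037  0.2089]
top slot_narrow 0.86 [0.5424 0.0908 0.031 ] [-0.0063 -0.1513  0.2074]
top board_thick 0.8 [0.5231 0.2448 0.2137] [-0.0038  0.0035  0.0243]
```

View pics/wr3.png

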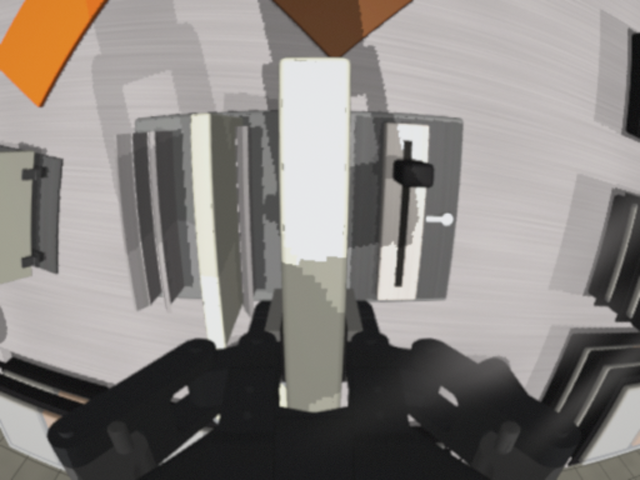

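```bash
python3 -m jog '[[[1,2,-10,0,0,0,-1],[1,1,-15,0,0,0,-1],[0,0,-15,0,0,0,-1],[0,0,-10,0,0,0,-1],[0,0,-8,0,0,0,-1],[0,0,-8,0,0,0,-1],[0,0,-8,0,0,0,-1],[0,0,-8,0,0,0,-1],[0,0,-8,0,0,0,-1],[0,0,0,0,0,0,-1]]]'; python3 -c "
from h import *
to(.5225,.245,.117,.122,0,0)
print(sense()['wrist_torque'])"
```

```text
clock: 11.3
tcp_pos: [0.5245, 0.2453, 0.1536]
tcp_rot: [-0.184, 3.133, 0.0]
wrist_force: [-0.8, -0.1, -3.9]
opening: 0.224
finger_force: 60.3
t 11.3 to [0.5225 0.245  0.117 ] d mm [ -2.   -0.3 -36.6] rot [-0.     0.003  0.005] rows>= 0.7
[ 0.012   0.0676 -0.0237]
```

No contact; the board is inside the walls. Continue.

```bash
python3 -m jog '[[[0,0,-8,0,0,0,-1],[0,0,-8,0,0,0,-1],[0,0,-6,0,0,0,-1],[0,0,-5,0,0,0,-1],[0,0,-3,0,0,0,-1],[0,0,-2,0,0,0,-1],[0,0,0,0,0,0,-1]]]'
```

```text
clock: 12.0
tcp_pos: [0.5253, 0.2456, 0.1231]
tcp_rot: [-0.184, 3.131, 0.001]
wrist_force: [-0.3, -0.4, -3.5]
opening: 0.224
finger_force: 60.4
```

```bash
python3 -m jog '[[[0,0,-2,0,0,0,-1],[0,0,-2,0,0,0,-1],[0,0,-1,0,0,0,-1],[0,0,0,0,0,0,-1]]]'; python3 -m jog '[[[0,0,-2,0,0,0,-1],[0,0,0,0,0,0,-1]]]'
```

```text
clock: 12.4
tcp_pos: [0.5267, 0.2461, 0.1211]
tcp_rot: [-0.183, 3.128, 0.003]
wrist_force: [-0.2, -0.8, 5.6]
opening: 0.223
finger_force: 61.9
clock: 12.6
tcp_pos: [0.5267, 0.2461, 0.1211]
tcp_rot: [-0.183, 3.128, 0.002]
wrist_force: [-5.9, -2.8, 16.8]
opening: 0.229
finger_force: 63.0
```

```bash
python3 -m jog '[[[0,0,1,0,0,0,-1],[0,0,0,0,0,0,-0.45],[0,0,0,0,0,0,-0.3],[0,0,0,0,0,0,0],[0,0,0,0,0,0,0],[0,0,0,0,0,0,0]]]'
python3 - <<'E'
from h import *
for n in("scene","top"):
    c=capture(n)
    for t in("slot_wide","board_thick"):
        for d in spot_point(t,c)[:2]: P=w(c,d["position"]);print(n,t,round(d["conf"],2),P)
E
```

```text
clock: 13.2
tcp_pos: [0.5252, 0.2456, 0.117]
tcp_rot: [-0.184, 3.131, 0.001]
wrist_force: [0.4, -0.2, -0.3]
opening: 0.501
finger_force: 0.0
scene board_thick 0.63 [0.5252 0.2489 0.0858]
top slot_wide 0.77 [0.5199 0.243  0.032 ]
top slot_wide 0.33 [ 0.7404  0.1944 -0.0007]
top board_thick 0.68 [0.5258 0.2448 0.0886]
```

```bash
python3 -m jog '[[[0,0,15,0,0,0,0],[0,0,30,0,0,0,0],[0,0,45,0,0,0,0],[0,0,45,0,0,0,0.3],[0,-10,30,0,0,0,0.3]]]'; python3 -c "
from h import *
to(.5585,-.139,.101,-.12,.436,110)"
```

```text
clock: 14.0
tcp_pos: [0.5262, 0.2365, 0.2879]
tcp_rot: [-0.186, 3.124, 0.004]
wrist_force: [1.1, -0.2, 0.9]
opening: 0.653
finger_force: 0.0
t 14.0 to [ 0.5529 -0.1851  0.2007] d mm [  26.8 -421.6  -87.2] rot [ 0.435  0.011 -0.232] rows>= 8.6
```

```bash
python3 -m jog '[[[2,-30,0,0.04,0,-0.02,0.3],[2,-42,0,0.04,0.001,-0.021,0.3],[2,-42,0,0.04,0.001,-0.021,0.3],[2,-42,0,0.04,0.001,-0.021,0.3],[2,-42,0,0.04,0.001,-0.021,0.3],[2,-42,0,0.04,0.001,-0.021,0.3],[2,-42,-15,0.04,0.001,-0.021,0.3],[3,-42,-20,0.04,0.001,-0.021,0.3],[3,-42,-20,0.04,0.001,-0.021,0.3],[3,-42,-20,0.04,0.001,-0.021,0.3],[3,-14,-12,0.035,0.001,-0.021,0.3],[0,0,0,0,0,0,0.3]]]'
python3 - <<'E'
from h import *
to(.5585,-.139,.101,-.12,.436,110)
c=capture("wrist"); np.save("wr4.npy",c,allow_pickle=True)
for d in spot_point("board_thin",c)[:3]: print(round(d["conf"],2),w(c,d["position"]))
cv2.imwrite("pics/wr4.png",cv2.resize(c["image"],(640,480),interpolation=cv2.INTER_CUBIC))
E
```

```text
clock: 15.2
tcp_pos: [0.5503, -0.1887, 0.1934]
tcp_rot: [0.187, 3.043, 0.674]
wrist_force: [0.4, 1.1, -0.5]
opening: 0.656
finger_force: 0.0
t 15.2 to [ 0.5529 -0.1851  0.2007] d mm [2.6 3.6 7.3] rot [-0.001 -0.007  0.001] rows>= 0.2
0.72 [ 0.5615 -0.1293  0.0718]
0.35 [0.5317 0.1713 0.0009]
```

View pics/wr4.png

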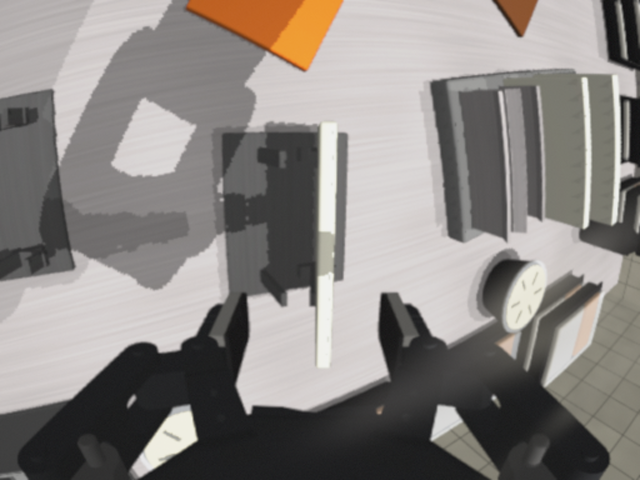

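Run:
```python
from h import *
c=np.load("wr4.npy",allow_pickle=True).item(); k=.8
for z,a,b in((.1267,(320,123),(316,367)),(.131,(336,123),(330,367))):
    A,B=fray(c,np.array(a)*k,z),fray(c,np.array(b)*k,z); print(A,B,"mid",(A+B)/2,"len",np.linalg.norm(B-A),"yaw",np.arctan2(B[1]-A[1],B[0]-A[0]))
```

```text
[ 0.4765 -0.1435  0.1267] [ 0.6324 -0.1652  0.1267] mid [ 0.5544 -0.1543  0.1267] len 0.1574637246764223 yaw -0.13825351021324037
[ 0.4774 -0.1358  0.131 ] [ 0.6333 -0.1567  0.131 ] mid [ 0.5553 -0.1463  0.131 ] len 0.15736251846660906 yaw -0.13323867694575964
```

```bash
python3 -c "
from h import *
to(.5567,-.137,.100,-.13,.436,95)
to(.5567,-.137,.100,-.13,.436,0)"
```

```text
t 15.3 to [ 0.5515 -0.1768  0.1861] d mm [  0.1   9.7 -10. ] rot [ 0.001 -0.003 -0.013] rows>= 0.3
t 15.3 to [ 0.5567 -0.137   0.1   ] d mm [  5.3  49.5 -96.1] rot [ 0.001 -0.003 -0.013] rows>= 2.2
```

```bash
python3 -m jog '[[[0,8,-5,0,0,-0.013,0.3],[1,8,-18,0,0,0,0.3],[1,8,-18,0,0,0,0.3],[1,9,-19,0,0,0,0.3],[1,9,-19,0,0,0,0.3],[1,7,-16,0,0,0,0.3],[0,0,0,0,0,0,0.3]]]' 60; python3 -m jog '[[[0,0,0,0,0,0,-1],[0,0,0,0,0,0,-1],[0,0,0,0,0,0,-1],[0,0,0,0,0,0,-1],[0,0,0,0,0,0,-1],[0,0,0,0,0,0,-1],[0,0,0,0,0,0,-1],[0,0,0,0,0,0,-1]]]' 60;python3 -m jog '[[[0,-4,9,0,0,0,-1],[0,-6,14,0,0,0,-1],[-1,-8,18,0,0,0,-1],[-1,-8,18,0,0,0,-1],[-1,-8,18,0,0,0,-1],[-1,-8,18,0,0,0,-1],[-1,0,40,0,0,0,-1],[0,0,45,0,0,0,-1],[0,0,40,0,0,0,-1],[0,0,0,0,0,0,-1]]]'
python3 - <<'E'
from h import *
s=sense(); C=R.from_rotvec(s["tcp_rot"]).as_matrix(); print(C)
for n in("scene","top"):
  c=capture(n)
  for d in spot_point("board_thin",c)[:3]: P=w(c,d["position"]);print(round(d["conf"],2),P,"in tool",C.T@(P-s["tcp_pos"]))
to(.541,.0953,.24,.122,0,0)
E
```

```text
clock: 16.0
tcp_pos: [0.555, -0.1346, 0.0984]
tcp_rot: [0.196, 3.041, 0.674]
wrist_force: [-0.7, 1.0, -0.6]
opening: 0.652
finger_force: 0.0
clock: 16.8
tcp_pos: [0.5571, -0.1382, 0.1017]
tcp_rot: [0.199, 3.036, 0.669]
wrist_force: [-0.6, -1.7, 5.0]
opening: 0.104
finger_force: 59.2
clock: 17.8
tcp_pos: [0.5533, -0.181, 0.3291]
tcp_rot: [0.194, 3.029, 0.658]
wrist_force: [0.8, 0.5, -0.7]
opening: 0.11
finger_force: 58.7
[[-0.9915  0.1144  0.0617]
 [ 0.1297  0.9024  0.411 ]
 [-0.0087  0.4155 -0.9095]]
0.82 [ 0.5563 -0.172   0.3019] in tool [-0.0016 -0.0028  0.0286]
0.77 [ 0.3272 -0.0944  0.0049] in tool [ 0.2382 -0.0824  0.3165]
0.66 [0.2777 0.2516 0.0018] in tool [0.3321 0.2228 0.4584]
0.85 [0.2788 0.2517 0.0062] in tool [0.331  0.2249 0.4546]
0.74 [ 0.5574 -0.167   0.2995] in tool [-0.002   0.0008  0.0329]
0.58 [ 0.3364 -0.0978  0.0064] in tool [ 0.2286 -0.0838  0.3143]
t 18.0 to [0.541  0.0953 0.24  ] d mm [ -9.6 274.6 -78.6] rot [-0.436 -0.005  0.25 ] rows>= 5.7
```

```bash
python3 -m jog '[[[-1,15,0,-0.04,0,0.02,-1],[-1,30,0,-0.06,-0.001,0.035,-1],[-1,36,0,-0.06,-0.001,0.035,-1],[-1,38,0,-0.06,-0.001,0.035,-1],[-1,38,0,-0.06,-0.001,0.035,-1],[-1,38,-15,-0.06,-0.001,0.035,-1],[-1,38,-20,-0.06,-0.001,0.035,-1],[-1,30,-20,-0.03,0,0.015,-1],[-1,12,-16,-0.006,0,0.005,-1],[0,0,0,0,0,0,-1],[0,0,0,0,0,0,-1]]]'
python3 - <<'E'
from h import *
to(.5415,.0957,.24,.122,0,0)
s=sense(); C=R.from_rotvec(s["tcp_rot"]).as_matrix()
for n in("wrist","scene","top"):
    c=capture(n)
    if n=="wrist": cv2.imwrite("pics/wr5.png",cv2.resize(c["image"],(640,480),interpolation=cv2.INTER_CUBIC))
    for t in("slot_narrow","board_thin","board_spare"):
        for d in spot_point(t,c)[:3]:
            P=w(c,d["position"])
            if P[0]>.4: print(n,t,round(d["conf"],2),P,C.T@(P-s["tcp_pos"]))
E
```

```text
clock: 19.1
tcp_pos: [0.5419, 0.0948, 0.2481]
tcp_rot: [-0.194, 3.134, -0.001]
wrist_force: [-0.2, -1.4, -1.4]
opening: 0.106
finger_force: 58.8
t 19.1 to [0.5415 0.0957 0.24  ] d mm [-0.4  0.9 -8.1] rot [ 0.     0.002 -0.002] rows>= 0.2
wrist board_thin 0.82 [0.5452 0.0889 0.2167] [-0.0025 -0.0062  0.0314]
wrist board_thin 0.32 [0.5177 0.2432 0.031 ] [0.0062 0.1504 0.2171]
wrist board_spare 0.59 [0.5239 0.1711 0.0841] [0.0088 0.0781 0.164 ]
scene slot_narrow 0.63 [0.5416 0.0978 0.0313] [0.0003 0.0032 0.2168]
scene board_thin 0.92 [0.545  0.0956 0.2205] [-0.0031  0.0005  0.0277]
scene board_spare 0.86 [0.5277 0.1683 0.0864] [0.0053 0.0749 0.1616]
top slot_narrow 0.62 [0.5379 0.0925 0.0315] [ 0.0046 -0.0016  0.2166]
top board_spare 0.85 [0.5253 0.1687 0.0847] [0.0076 0.0755 0.1634]
top board_spare 0.56 [ 0.5337  0.1692 -0.0022] [-0.0006  0.0751  0.2503]
```

View pics/wr5.png

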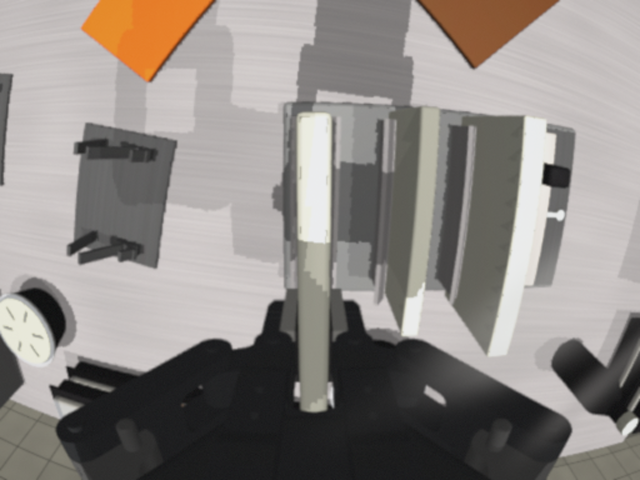

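```bash
python3 -m jog '[[[0,0,-15,0,0,0,-1],[0,0,-20,0,0,0,-1],[0,0,-15,0,0,0,-1],[0,0,-10,0,0,0,-1],[0,0,-8,0,0,0,-1],[0,0,-8,0,0,0,-1],[0,0,-8,0,0,0,-1],[0,0,-8,0,0,0,-1],[0,0,-8,0,0,0,-1],[0,0,-4,0,0,0,-1],[0,0,0,0,0,0,-1]]]'; python3 -c "
from h import *
print(sense()['wrist_torque'])"
```

```text
clock: 20.8
tcp_pos: [0.5419, 0.0956, 0.1444]
tcp_rot: [-0.195, 3.133, -0.0]
wrist_force: [-0.3, 0.0, -1.2]
opening: 0.111
finger_force: 58.8
[-0.0094 -0.0249  0.0237]
```

```bash
python3 -m jog '[[[0,0,-6,0,0,0,-1],[0,0,-6,0,0,0,-1],[0,0,-4,0,0,0,-1],[0,0,-3,0,0,0,-1],[0,0,0,0,0,0,-1]]]'; python3 -m jog '[[[0,0,-2,0,0,0,-1],[0,0,-2,0,0,0,-1],[0,0,0,0,0,0,-1]]]'
```

```text
clock: 21.3
tcp_pos: [0.5419, 0.0956, 0.1256]
tcp_rot: [-0.195, 3.132, -0.0]
wrist_force: [0.1, 0.6, -2.1]
opening: 0.108
finger_force: 58.8
clock: 21.6
tcp_pos: [0.5422, 0.0956, 0.122]
tcp_rot: [-0.195, 3.132, -0.0]
wrist_force: [-0.5, -0.0, -1.9]
opening: 0.11
finger_force: 58.9
```

```bash
python3 -m jog '[[[0,0,-2,0,0,0,-1],[0,0,-1,0,0,0,-1],[0,0,0,0,0,0,-1]]]'; python3 -m jog '[[[0,0,-2,0,0,0,-1],[0,0,0,0,0,0,-1]]]'
```

```text
clock: 21.9
tcp_pos: [0.5431, 0.0957, 0.1207]
tcp_rot: [-0.195, 3.13, -0.0]
wrist_force: [-0.1, 0.3, 4.2]
opening: 0.105
finger_force: 59.9
clock: 22.1
tcp_pos: [0.5435, 0.0957, 0.1204]
tcp_rot: [-0.194, 3.129, -0.0]
wrist_force: [-3.9, -0.2, 12.1]
opening: 0.108
finger_force: 60.9
```

```bash
python3 -m jog '[[[0,0,1,0,0,0,-1],[0,0,0,0,0,0,-0.7],[0,0,0,0,0,0,-0.4],[0,0,0,0,0,0,-0.3],[0,0,0,0,0,0,-0.3],[0,0,15,0,0,0,-0.3],[0,0,35,0,0,0,-0.3],[0,0,45,0,0,0,-0.1],[0,0,45,0,0,0,0.1],[0,0,30,0,0,0,0.1],[0,0,0,0,0,0,0.1]]]'
python3 - <<'E'
from h import *
for n in("scene","top"):
    c=capture(n)
    for t in("slot_narrow","board_thin","slot_wide","board_thick","board_spare","slider_top","pointer"):
        for d in spot_point(t,c)[:3]:
            P=w(c,d["position"])
            if P[0]>.4 and d["conf"]>.4: print(n,t,round(d["conf"],2),P)
to(.473,.318,.25,.122,0,0)
E
```

```text
clock: 23.2
tcp_pos: [0.545, 0.0958, 0.2966]
tcp_rot: [-0.194, 3.119, -0.001]
wrist_force: [1.3, -0.4, 0.6]
opening: 0.547
finger_force: 0.0
scene slot_narrow 0.71 [0.5375 0.0952 0.0293]
scene board_thin 0.78 [0.5445 0.0967 0.0886]
scene board_thick 0.61 [0.5236 0.2447 0.0848]
scene board_spare 0.83 [0.5297 0.1686 0.0849]
top slot_narrow 0.81 [0.542  0.0888 0.0299]
top board_thin 0.61 [0.5238 0.1688 0.0829]
top board_thin 0.47 [0.5458 0.0978 0.0923]
top slot_wide 0.89 [0.5197 0.2463 0.0295]
top board_thick 0.68 [0.5274 0.2469 0.0861]
top board_spare 0.85 [0.5251 0.1669 0.0863]
top slider_top 0.44 [0.4677 0.3185 0.0844]
top pointer 0.48 [0.5158 0.3426 0.0294]
t 24.0 to [0.473 0.318 0.25 ] d mm [-69.4 222.4 -38.3] rot [-0.     0.004 -0.002] rows>= 4.7
```

Both boards are down. On to the slider.

```bash
python3 -m jog '[[[-8,25,0,0,0.001,0,0.1],[-12,40,0,0,0.001,0,0.1],[-12,40,0,0,0.001,0,0.1],[-12,40,0,0,0.001,0,0.1],[-12,40,0,0,0,0,0.1],[-10,28,-20,0,0,0,0.1],[-3,9,-16,0,0,0,0.1],[0,0,0,0,0,0,0.1]]]'
python3 - <<'E'
from h import *
c=capture("wrist")
for t in("slider_top","pointer"):
    for d in spot_point(t,c)[:2]:
        P=w(c,d["position"]); print(t,round(d["conf"],2),P)
to(.472,.318,.25,.122,0,0)
cv2.imwrite("pics/wr6.png",cv2.resize(c["image"],(640,480),interpolation=cv2.INTER_CUBIC)); np.save("wr6.npy",c,allow_pickle=True)
E
```

```text
clock: 24.8
tcp_pos: [0.4715, 0.3176, 0.2487]
tcp_rot: [0.198, -3.13, 0.004]
wrist_force: [0.2, -1.4, 0.0]
opening: 0.551
finger_force: 0.0
slider_top 0.9 [0.4712 0.3177 0.0841]
pointer 0.51 [0.5118 0.3462 0.0319]
t 24.95 to [0.472 0.318 0.25 ] d mm [-2.   1.4 -2.7] rot [ 0.     0.001 -0.001] rows>= 0.1
```

View pics/wr6.png

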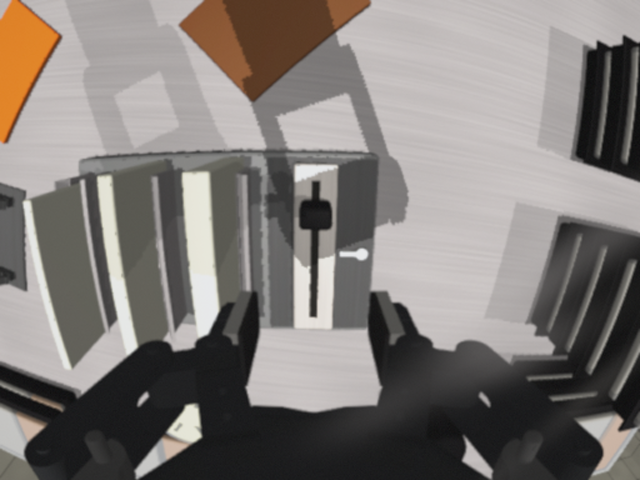

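Run:
```python
from h import *
c=np.load("wr6.npy",allow_pickle=True).item(); k=.8
p=fray(c,(341*k,254.5*k),.033); s=np.array([.4710,.3178,.085]); ax=np.array([np.cos(.122),np.sin(.122),0])
print(p,"along",(p-s)@ax, (np.array([.5138,.3452,0])-s)@ax)
to(.4715,.318,.070,.122,0,0)
```

```text
[0.5146 0.3511 0.033 ] along 0.04734270459661456 0.04581639106850609
t 24.95 to [0.4715 0.318  0.07  ] d mm [  -2.5    1.4 -182.7] rot [ 0.     0.001 -0.001] rows>= 3.7
```

```bash
python3 -m jog '[[[-2,1,-30,0,0,0,0.1],[0,0,-45,0,0,0,0.1],[0,0,-45,0,0,0,0.1],[0,0,-30,0,0,0,0.1],[0,0,-18,0,0,0,0.1],[0,0,-12,0,0,0,0.1],[0,0,0,0,0,0,0.1]]]' 20;  python3 -m jog '[[[0,0,0,0,0,0,-0.4],[0,0,0,0,0,0,-1],[0,0,0,0,0,0,-1],[0,0,0,0,0,0,-1],[0,0,0,0,0,0,-1]]]' 20; python3 -m jog '[[[6,1,0,0,0,0,-1],[8,1,0,0,0,0,-1],[8,1,0,0,0,0,-1],[8,1,0,0,0,0,-1],[6,1,0,0,0,0,-1],[5,0.5,0,0,0,0,-1],[4,0.5,0,0,0,0,-1],[0,0,0,0,0,0,-1],[0,0,0,0,0,0,-1]]]'
python3 - <<'E'
from h import *
for n in("top","wrist","scene"):
  c=capture(n)
  for t in("slider_top","pointer"):
    for d in spot_point(t,c)[:1]:
        P=w(c,d["position"]); print(n,t,round(d["conf"],2),P)
E
```

```text
clock: 25.65
tcp_pos: [0.4714, 0.3174, 0.0714]
tcp_rot: [0.192, -3.134, 0.001]
wrist_force: [0.9, -0.3, 0.1]
opening: 0.552
finger_force: 0.0
clock: 26.15
tcp_pos: [0.4728, 0.3189, 0.0743]
tcp_rot: [-0.195, 3.132, 0.001]
wrist_force: [1.5, -2.1, 6.3]
opening: 0.32
finger_force: 23.5
clock: 27.05
tcp_pos: [0.5181, 0.3239, 0.0743]
tcp_rot: [-0.195, 3.132, -0.002]
wrist_force: [1.7, -4.7, 6.2]
opening: 0.326
finger_force: 23.6
top slider_top 0.46 [0.5157 0.3233 0.0858]
wrist slider_top 0.94 [0.5137 0.3258 0.0845]
wrist pointer 0.66 [0.5139 0.3451 0.0284]
```

```bash
python3 -m jog '[[[0,0,0,0,0,0,-0.3],[0,0,0,0,0,0,0.1],[0,0,0,0,0,0,0.1],[0,0,0,0,0,0,0.1],[0,0,20,0,0,0,0.1],[0,0,45,0,0,0,0.1],[0,0,45,0,0,0,0.1],[-40,0,30,0,0,0,0.1],[-20,0,30,0,0,0,0.1],[0,0,0,0,0,0,0.1]]]'
python3 - <<'E'
from h import *
ax=np.array([np.cos(.122),np.sin(.122),0]); R_=[]
for n in("top","wrist"):
  c=capture(n)
  if n=="wrist":cv2.imwrite("pics/wr7.png",cv2.resize(c["image"],(768,576),interpolation=cv2.INTER_CUBIC)); np.save("wr7.npy",c,allow_pickle=True)
  for t in("slider_top","pointer","board_thick","board_thin","board_spare"):
    for d in spot_point(t,c)[:1]:
        P=w(c,d["position"]); print(n,t,round(d["conf"],2),P,"along",P@ax)
E
```

```text
clock: 28.5
tcp_pos: [0.4564, 0.3262, 0.2482]
tcp_rot: [-0.198, 3.127, 0.007]
wrist_force: [0.5, 0.4, 0.7]
opening: 0.554
finger_force: 0.0
top slider_top 0.4 [0.516  0.3243 0.0859] along 0.5516697590490076
top pointer 0.64 [ 0.7445  0.1932 -0.0018] along 0.7624550774058296
top board_thick 0.6 [0.5243 0.2478 0.0888] along 0.5505616084806962
top board_thin 0.92 [ 0.3322 -0.0975  0.002 ] along 0.31782302677369356
top board_spare 0.9 [0.5231 0.1685 0.0836] along 0.5397336817946579
wrist slider_top 0.84 [0.5169 0.3255 0.0847] along 0.552677757537162
wrist pointer 0.71 [0.5149 0.3425 0.0306] along 0.552723838992899
wrist board_thick 0.62 [0.5262 0.2494 0.089 ] along 0.552646566462384
wrist board_thin 0.87 [0.277  0.2512 0.0062] along 0.3054956614120425
wrist board_spare 0.78 [0.5233 0.1674 0.0854] along 0.539828338642755
```

View pics/wr7.png

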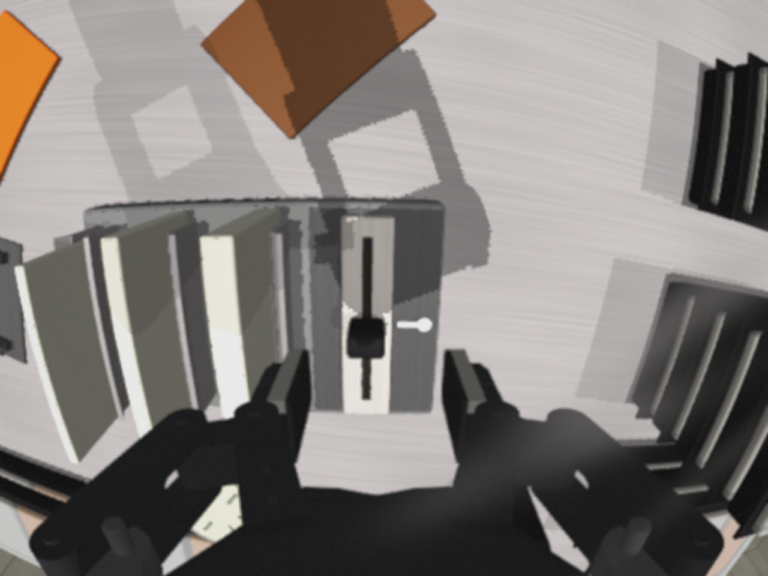

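Run:
```python
from h import *
c=np.load("wr7.npy",allow_pickle=True).item(); k=512/768
ax=np.array([np.cos(.122),np.sin(.122),0])
print("pointer",fray(c,(400*k,324.5*k),.033)@ax,"grip +x edge-10mm",fray(c,(366*k,357*k),.085)@ax-.01)
g=c["image"][:,int(366*k),:].mean(1); print(g[205:245].round(0))
```

```text
pointer 0.5530642205931693 grip +x edge-10mm 0.547272304736041
[32. 32. 32. 31. 30. 30. 25. 21. 21. 18. 18. 22. 20. 20. 21. 22. 22. 20.
 23. 28. 27. 28. 32. 32. 35. 40. 42. 44. 41. 43. 41. 39. 40. 37. 39. 46.
 46. 46. 47. 48.]
```

Run:
```python
from h import *
c=capture("wrist"); ax=np.array([np.cos(.122),np.sin(.122),0])
for u in(236,238,250,252):
    g=c["image"][:,u].mean(1); 
    print(u,g[200:246].round(0).astype(int))
for v in(236,237,238,239,240): print(v,fray(c,(244,v+.0),.085)@ax-.01)
for v in(211,213,215): print(v,fray(c,(244,v+.0),.045)@ax+.01, fray(c,(244,v),.085)@ax+.01)
g=c["image"][205:228,270].mean(1); print(g.round(0))
```

```text
236 [154 154 153 153 154 155 168 186 169 146  90  36  23  20  20  21  21  17
  20  20  21  21  23  28  30  35  45  46  45  45  43  43  42  41  39  41
  74 140 200 223 226 227 227 227 227 226]
238 [152 153 153 152 152 152 147 132 123 112  72  32  17  17  20  21  20  18
  19  21  19  22  22  26  28  31  36  36  36  38  43  44  43  41  40  41
  72 140 201 223 227 227 227 224 225 226]
250 [155 155 154 153 153 153 152 148 133 118  83  42  21  20  20  20  20  22
  20  21  21  20  21  25  29  37  44  47  48  46  45  45  44  43  41  43
  57 112 179 218 224 224 224 224 223 224]
252 [157 156 157 156 155 155 155 154 154 144 105  54  24  21  19  21  20  23
  22  23  20  20  25  25  31  37  46  47  47  46  45  43  42  41  42  41
  61 120 184 220 225 224 225 224 224 224]
236 0.5466089358978062
237 0.5478106946944142
238 0.5490164101280532
239 0.5502261291908838
240 0.5514398993694659
211 0.5531005818363836 0.537722654276316
213 0.5556468293121077 0.5399592167812306
215 0.5582065484393494 0.5422076124606308
[105. 105. 105. 105. 105. 104. 107. 142. 208. 230. 233. 222. 162. 114.
 104. 105. 104. 104. 104. 105. 104. 103. 104.]
```

```bash
python3 -m jog '[[[0,0,10,0,0,0,0.1],[0,0,0,0,0,0,0.1],[0,0,0,0,0,0,0.1],[0,0,0,0,0,0,0.1]]]'; python3 -c "
from station import *
print(finish_job())"
```

```text
clock: 29.55
tcp_pos: [0.4564, 0.3246, 0.2525]
tcp_rot: [-0.195, 3.135, 0.0]
wrist_force: [0.6, 0.3, 0.8]
opening: 0.555
finger_force: 0.0
the job is handed in; nothing more can be done
None
```

I handed the job in at about 29.5 s: the thick board is down in the wide slot, the thin board is down in the narrow slot, and the slider grip measures within about 3–4 mm of the pointer; no verdict came back.

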